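# Start the drum-clean cycle on the countertop washer

### The arm

A 7-joint arm with a two-finger parallel gripper is mounted at the origin on a cart in front of the work surface, level with it; the furniture and walls round the work are solid. World frame = base frame: x ahead of the robot, y to its left, z up, the work surface at z = 0. Lengths are in m, angles in degrees, forces in N, time in s.
With the tool pointing down it reaches from about 0.4 to 0.875 m from the base axis. Payload 6.5 kg.
Tool frame: the origin (TCP) lies midway between the tips of the shut fingers; the grasp point (between the pads) lies 19 mm behind it (arm.grasp_offset is the distance from the TCP to the grasp point, in m); z points along the fingers, y is the line along which they close (so a half turn about z gives the same grasp; the last joint's range is limited). The gripper opens to 85 mm and grips with 20 to 120 N. Pads are 22 mm wide; open, the fingers measure 114 mm over their backs; the gripper's body (76 mm by 85 mm) begins 54 mm behind the grasp point. The pads swing forward as they close: fully open they stand 13 mm farther back than shut.
Start: joints at [67.196, 30.733, -0.252, 88.115, 0.149, 61.152, -4.079], TCP at [0.212, -0.615, 0.231] pointing down, gripper open.
Joint ranges: [-154.64, 154.64], [-21.42, 123.67], [-72.66, 72.17], [13.99, 137.28], [-74.86, 254.86], [10.95, 109.41], [-158.01, 158.01]. Speed limits (degrees/s): [136.94, 136.94, 180, 180, 180, 180, 180].

### API

Orientations are given as a 3x3 rotation matrix whose columns are the frame's x, y, z axes.
In Python, from rig import arm, imaging gives the robot as it stands. The module is installed in compiled form; this text tells all that it offers.
- The arm moves only by the shell command python3 -m crank 'ROWS'. ROWS is text: rows parted by semicolons, each of 5 numbers parted by spaces: the shift along the world's x, y, z each as a share of 250 mm, from -1 to 1, then the turn about the world's z as a share of 0.5 rad, from -1 to 1, then the opening, from -1 (shut) to 1 (fully open), so that 0 is half open. In form: x y z yaw grip; .... A call has 1 to 12 rows; each row is the pose to reach, as a shift and turn from the pose commanded when the call began; what a row does not reach only later rows make up. A row lasts 1/8 s, in which the tool goes at most 62.5 mm and 10.7 degrees, less where a joint would pass 70% of its speed; a pose out of reach is approached as far as the arm can. A call with a number of a shift or a turn outside -1 to 1 is refused whole. A call with a gripper value outside its range is refused whole. The fingers move at their own pace and stop on an object; the grip force is fixed at half the most. Time passes only in rows, so rows that repeat a pose let the fingers close. It gives the time, the measured TCP pose, the force, the opening and the grip force at its end, in the units of the state.
- arm.observe(): the state, without advancing time (a new reading comes with each control period).
- imaging.grab_frame(name): name is "side" or "top"; returns a dict with "pixels" (480x640x3 uint8, red, green, blue), "z_map" (480x640 float32, m along the optical axis (not along the pixel's ray), 0 where there is no reading), "fx", "fy", "cx", "cy" (pixels), "R" (3x3) and "t" (3): a world point X has camera coordinates R X + t. Camera axes: x right, y down, z forward; pixel columns grow to the right and rows downward; lengths in m; the calibration is good to about 2 mm. A picture is of the moment at which its call begins.
- arm.job_done(): hands the job in; it is judged then, once.
The state is a dict: "time_s": time; "qpos": joint angles; "joint_velocities": joint speeds; "joint_efforts": joint torques, N m; "ee_pos": TCP position; "tool_rot": TCP orientation; "wrist_force": force on the tool from outside, world axes, zero at the start; "moment": the same for the moment, N m; "gripper_width": finger opening in m; "finger_force": force on a finger pad.
Only numpy, scipy, OpenCV 4.12 (cv2) and the standard library are available. Lean on these libraries where they do the work, as an engineer would, in place of code of your own. Each camera call takes 0.05 s, during which the arm holds its last target. There are 200 camera calls.

### The job

Start the empty drum-clean cycle on the white countertop washer, in this order: push its open lid down until it catches fully shut, switch the mains rocker on by pressing down its raised half (the half nearer the lid) until it snaps over, press the middle one of the three square programme keys, then press the big round start button, each fully in and let go again. Only touch and press with the closed fingertips: grasp and lift nothing, do not raise the lid further, do not press the two other keys, and leave the things standing around and on the washer where they are.

Things in the scene. Friction and masses are not known exactly. Their poses are not given: they have to be found in the camera images.
- washer: white countertop mini washer, fixed, 340 deep x 340 wide x 200 mm to its top deck; origin at the centre of its underside; x points from its front (robot side) to its back, y to its left, z up. The lid covers the rear; the grey console in front slopes down to the front by 0.19 rad: rocker, three keys, start button from left to right, all of which can be pressed straight down
- lid (a joint): lid angle in rad: 0 = shut flat, positive = open; hinged along y at its rear edge. Starts 0.35 to 0.6 open and stays where left (2 to 3 N at lid_push); over the last 0.05 rad a spring catch under its front edge must be pushed past (about 7 to 10 N at lid_push), then it snaps to 0, a hard stop
- lid_push (a point): point on the top face of the lid, on its middle line, 180 mm from the hinge axis and 32 mm behind the front edge (the lid is 212 mm long plus a 12 mm lip, 270 wide, 12 thick); the top face lies 12 mm above the hinge axis when shut, and this point then lies at x = -0.022, y = 0, z = 0.215 in the washer's frame
- lid_hinge (a point): middle of the lid's hinge axis, at the rear edge of the lid on its underside
- rocker (a joint): angle of the black mains rocker in rad: 0 = off (half nearer the lid stands up), 0.36 = on (that half is down, the front half stands up); snaps over past the middle, 0.18; about 4 N at the raised end; stays in either position
- rocker_on (a point): point on the top face of the rocker's half nearer the lid, 20 mm from the pivot (each half is 28 long, 30 mm wide); with the rocker on this point is about 7 mm lower
- key_left (a joint): travel in m of the left square key: 0 = out, 0.005 = fully in, springs back
- key_left_top (a point): centre of the top face of the left square key (27 x 27 mm, stands 11 mm above the console); not to be pressed
- key_middle (a joint): travel in m of the middle square key: 0 = out, 0.005 = fully in; 4.5 N when fully in, springs back
- key_middle_top (a point): centre of the top face of the middle square key (27 x 27 mm, stands 11 mm above the console, 50 mm from each neighbour); this is the drum-clean key
- key_right (a joint): travel in m of the right square key: 0 = out, 0.005 = fully in, springs back
- key_right_top (a point): centre of the top face of the right square key (27 x 27 mm, stands 11 mm above the console); not to be pressed
- start (a joint): travel in m of the start button: 0 = out, 0.005 = fully in; 5 N when fully in, springs back
- start_top (a point): centre of the top face of the round start button (41 mm across, stands 11 mm above the console), at the right end of the console
- softener: bystander: white jug with a green cap, 68 x 124 x 242 mm, beside the washer's right side; origin under it
- dose_cap: bystander: dosing cup, 59 mm across, 52 high, beside the washer's right side near the console; origin under it
- peg_a: bystander: clothes peg, 15 x 72 x 12 mm, on the counter in front of the washer; origin under it
- peg_b: bystander: clothes peg, 15 x 72 x 12 mm, lying on the washer's top deck, left of the lid; origin under it
- soap_pump: bystander: soap dispenser, 83 x 64 x 189 mm, on the counter to the left; origin under it
- wax_pot: bystander: round pot, 91 mm across, 53 high, on the counter to the left; origin under it
- dryer_sheets: bystander: carton, 75 x 164 x 151 mm, on the counter to the right; origin under it
- lint_roller: bystander: lint roller, 72 x 214 x 49 mm, lying on the counter to the right; origin under it

How it is judged:
By the outcome, as a careful person would: the job done as asked, in the order asked, and still so for the second after the job is handed in, with the robot touching nothing.
It also fails if it takes over 51 s, if anything falls off the work surface, if the arm or the gripper's body presses on something with over 40 N, if the wrist force passes 120 N, or if a joint passes its speed limit or range.

## Working session

There is one attempt and no reset: what is moved stays moved. The work goes in short steps, Python scripts to look and compute and a shell command to move; the robot and the scene stay as the last step left them, time stands still between calls to the robot, and variables do not carry over. Pictures are saved under pics/ and viewed, at most 10 in all, crops included, and the job is handed in when it is done.

```bash
mkdir -p pics; cat > h.py <<'E'
import numpy as np,cv2
from rig import arm,imaging
def grab(n,tag):
    f=imaging.grab_frame(n); cv2.imwrite(f'pics/{tag}.png',f['pixels'][:,:,::-1]); np.savez(f'pics/{tag}.npz',**f); return f
def xyz(f):
    z=f['z_map']; v,u=np.mgrid[:480,:640]
    c=np.stack([(u-f['cx'])/f['fx']*z,(v-f['cy'])/f['fy']*z,z],-1)
    return (c-f['t'])@f['R']
E
python3 - <<'E'
from h import *
for n in('top','side'):
    f=grab(n,n+'0'); print(n,f['fx'],-f['R'].T@f['t'])
s=arm.observe(); print(s['time_s'],s['ee_pos'],s['tool_rot'],s['gripper_width'])
E
```

```text
top 614.100269930962 [0.33259587 0.08859044 2.30648525]
side 606.2688096452295 [-0.57012711 -1.04995047  0.85152461]
0.1 [ 0.21150524 -0.61401916  0.23048775] [[ 9.45434639e-01  3.25811132e-01 -6.70845298e-04]
 [ 3.25811784e-01 -9.45433527e-01  1.45883558e-03]
 [-1.58934762e-04 -1.59780300e-03 -9.99998711e-01]] 0.08514302889553503
```

View pics/top0.png

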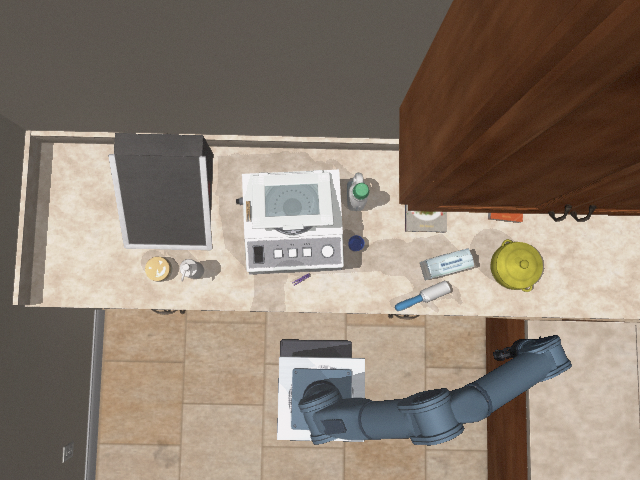

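View pics/side0.png

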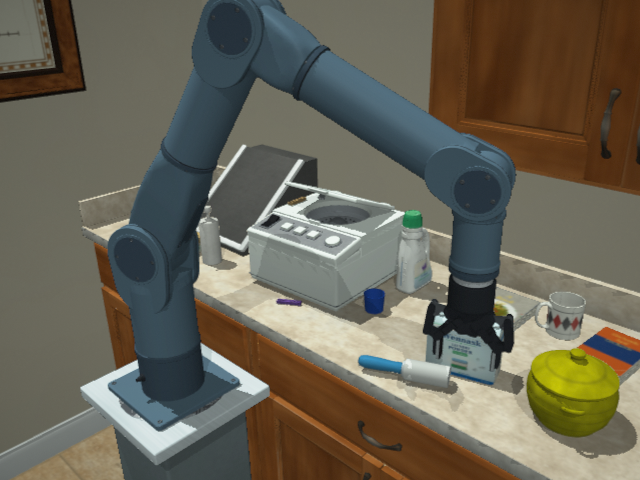

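The top view shows the washer at px (243–343, 170–272), with the rocker at (258,255), keys at about (279/293/307, 253) and start at (328,251). In the side view the console is at about (265–345, 215–250), and the gripper stands to the right over the carton.

```bash
python3 - <<'E'
from h import *
a=cv2.imread('pics/top0.png')[160:280,235:375]; b=cv2.imread('pics/side0.png')[175:315,240:440]
a=cv2.resize(a,None,fx=5,fy=5,interpolation=cv2.INTER_CUBIC); b=cv2.resize(b,None,fx=4,fy=4,interpolation=cv2.INTER_CUBIC)
cv2.imwrite('pics/za.png',a);cv2.imwrite('pics/zb.png',b)
f=np.load('pics/top0.npz');P=xyz(f)
for n,(u,v) in dict(rock=(258,255),kl=(279,254),km=(293,253),kr=(307,252),st=(328,251),lidc=(292,222),conL=(268,262),conR=(318,260),lidfront=(265,228),lidrear=(265,178),lidfR=(328,222),lidrR=(322,178),deckL=(248,235)).items(): print(n,P[v,u].round(4))
E
```

```text
rock [0.5064 0.2322 0.1913]
kl [0.5115 0.1599 0.1903]
km [0.5162 0.1116 0.188 ]
kr [0.5202 0.0633 0.1935]
st [ 0.525  -0.009   0.1969]
lidc [0.6107 0.1162 0.287 ]
conL [0.4837 0.1976 0.18  ]
conR [0.495  0.0242 0.1716]
lidfront [0.5895 0.2056 0.2807]
lidrear [0.7725 0.2143 0.2142]
lidfR [ 0.6132 -0.0032  0.2883]
lidrR [0.7748 0.0172 0.2246]
deckL [0.5749 0.2687 0.193 ]
```

View pics/za.png

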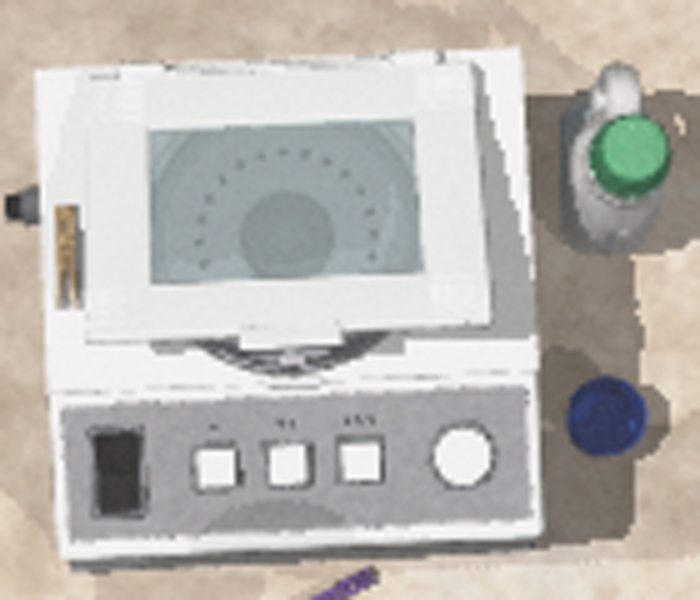

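View pics/zb.png

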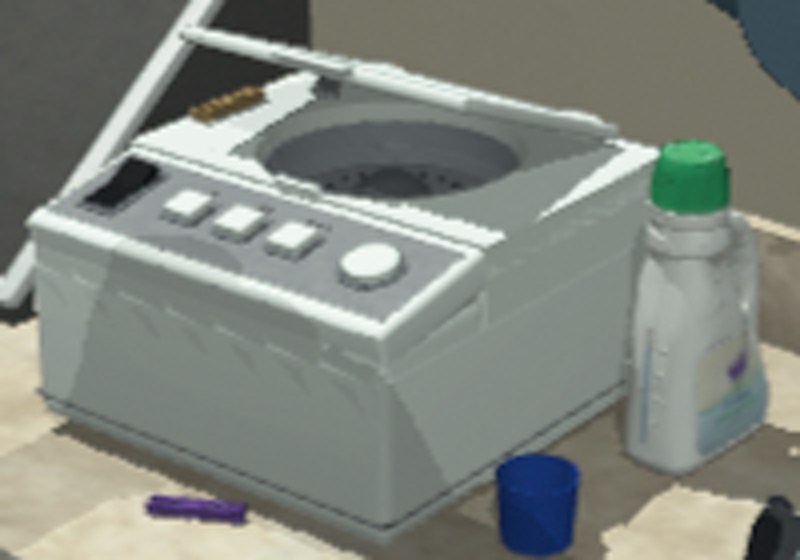

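The zooms give sub-pixel centres. In the top crop the rocker is at (119,472), the keys at (217,468), (289,465) and (361,461), and start at (463,456). In the side crop the keys are at (187,207), (239,222) and (293,238), and start is at (371,264). I'll triangulate these.

```bash
python3 - <<'E'
from h import *
T=np.load('pics/top0.npz');S=np.load('pics/side0.npz')
def proj(f): return np.array([[f['fx'],0,f['cx']],[0,f['fy'],f['cy']],[0,0,1]])@np.c_[f['R'],f['t']]
n=['kl','km','kr','st','rearL_rocker_c']
a=235+(np.array([[217,468],[289,465],[361,461],[463,456],[119,472]],float)-2)/5-[0,75]
b=240+(np.array([[187,207],[239,222],[293,238],[371,264],[123,184]],float)-1.5)/4-[0,65]
X=cv2.triangulatePoints(proj(T),proj(S),a.T,b.T);X=(X[:3]/X[3]).T
print(dict(zip(n,X.round(4).tolist())))
d=X[3]-X[0];print('yaw from keys',np.degrees(np.arctan2(d[0],-d[1])))
P=xyz(T)
# deck plane and console depth means, lid plane
def fit(m):
    Q=P[m];A=np.c_[Q[:,:2],np.ones(len(Q))]
    for _ in range(4):
        c=np.linalg.lstsq(A,Q[:,2],rcond=None)[0];r=Q[:,2]-A@c;k=abs(r)<2.5*r.std();Q,A=Q[k],A[k]
    return c,r.std(),len(Q)
def box(u0,u1,v0,v1):
    m=np.zeros((480,640),bool);m[v0:v1,u0:u1]=1;return m
lid=box(255,264,178,226)|box(320,331,180,222)|box(256,330,219,226)
c,s,k=fit(lid);print('lid',c,s,k,'slope',np.degrees(np.arctan(np.hypot(c[0],c[1]))),np.degrees(np.arctan2(-c[1],-c[0])))
con=box(252,340,241,247)|box(252,340,260,266)
c2,s,k=fit(con);print('console',c2,s,k,np.arctan(np.hypot(c2[0],c2[1])),np.degrees(np.arctan2(c2[1],c2[0])))
for x in X: print(x[2]-(c2[:2]@x[:2]+c2[2]))
print('deck z',np.median(P[232:237,300:338][...,2]),fit(box(250,338,232,236)))
# lid front lip tip and washer left/front corners, top crop pixels, at their depth
def at(px,z):
    u=235+(px[0]-2)/5;v=160+(px[1]-2)/5
    r=T['R'].T@np.array([(u-T['cx'])/T['fx'],(v-T['cy'])/T['fy'],1]);C=-T['R'].T@T['t'];return (C+r*(z-C[2])/r[2]).round(4)
print('deck rear corners',at((37,70),.2),at((521,48),.2),'frontcorners z?',at((62,555),.16),at((541,530),.16))
print('deck fold',at((50,392),.2),at((540,372),.2))
print('lid front corners',at((86,342),.29),at((492,322),.29))
E
```

```text
{'kl': [0.5149, 0.1626, 0.1921], 'km': [0.5183, 0.1126, 0.193], 'kr': [0.5222, 0.0628, 0.1934], 'st': [0.5271, -0.0075, 0.1924], 'rearL_rocker_c': [0.5113, 0.2295, 0.1934]}
yaw from keys 4.119832649430944
lid [-0.40465024 -0.02668292  0.53842948] 0.005023217540905228 1300 slope 22.07398285177087 3.772661987904143
console [0.18859672 0.01723639 0.08694054] 0.005499558259010761 1022 0.1871661111123609 5.221916400115721
0.005232005312219151
0.006383887232696922
0.006861647450780023
0.006140849277900762
0.00604577845295598
deck z 0.19856224660296634 (array([-8.21976389, -0.17966836,  5.01024269]), np.float64(0.032034342355535726), 352)
deck rear corners [0.7892 0.2958 0.2   ] [ 0.8128 -0.0419  0.2   ] frontcorners z? [0.4535 0.2711 0.16  ] [ 0.4781 -0.0634  0.16  ]
deck fold [0.5634 0.2795 0.2   ] [ 0.5847 -0.0584  0.2   ]
lid front corners [0.5873 0.2486 0.29  ] [ 0.6066 -0.0198  0.29  ]
```

```bash
python3 -m crank '0 0 0.4 0 -1; 0 0 0.7 0 -1; 0 0 0.7 0 -1; 0.2 0.4 0.7 -0.2 -1; 0.4 0.7 0.7 -0.4 -1; 0.56 0.97 0.7 -0.52 -1; 0.56 0.97 0.7 -0.52 -1; 0.56 0.97 0.7 -0.52 -1; 0.56 0.97 0.7 -0.52 -1'
```

```text
time_s: 1.23
ee_pos: [0.3533, -0.3696, 0.4062]
tool_rot: [[0.997, 0.077, 0.0], [0.077, -0.997, 0.001], [0.0, -0.001, -1.0]]
wrist_force: [-0.7, -1.6, 0.7]
gripper_width: 0.0001
finger_force: 0.0
```

```bash
python3 -m crank '0.14 0.25 0 0 -1; 0.28 0.5 0 0 -1; 0.42 0.75 0 0 -1; 0.54 0.97 0 0 -1; 0.54 0.97 0 0 -1; 0.54 0.97 0 0 -1' && python3 -m crank '0.14 0.25 0 0 -1; 0.28 0.5 0 0 -1; 0.42 0.75 0 0 -1; 0.54 0.97 0 0 -1; 0.54 0.97 0 0 -1; 0.54 0.97 -0.1 0 -1; 0.54 0.97 -0.2 0 -1;  0.54 0.97 -0.3 0 -1; 0.54 0.97 -0.3 0 -1'
```

```text
time_s: 1.98
ee_pos: [0.4873, -0.1286, 0.4059]
tool_rot: [[0.997, 0.074, -0.001], [0.074, -0.997, 0.001], [-0.001, -0.001, -1.0]]
wrist_force: [-1.3, -0.4, 0.1]
gripper_width: -0.0003
finger_force: 0.0
time_s: 3.1
ee_pos: [0.6211, 0.1095, 0.3289]
tool_rot: [[0.998, 0.069, -0.004], [0.069, -0.998, -0.003], [-0.005, 0.002, -1.0]]
wrist_force: [-0.4, -0.3, -0.3]
gripper_width: -0.0001
finger_force: 0.0
```

```bash
python3 -m crank '0.02 0.01 -0.1 0 -1; 0.02 0.01 -0.17 0 -1; 0.01 0.01 -0.22 0 -1; 0 0.01 -0.26 0 -1; 0 0.01 -0.3 0 -1; -0.01 0.01 -0.34 0 -1; -0.02 0.01 -0.38 0 -1; -0.03 0.01 -0.4 0 -1; -0.03 0.01 -0.42 0 -1; -0.03 0.01 -0.43 0 -1'; python3 -m crank '0 0 -0.02 0 -1; 0 0 -0.02 0 -1'; python3 -m crank '0 0 -0.02 0 -1; 0 0 -0.02 0 -1'; python3 -m crank '0 0 -0.02 0 -1; 0 0 -0.02 0 -1'
```

```text
time_s: 4.35
ee_pos: [0.614, 0.1156, 0.2241]
tool_rot: [[0.997, 0.072, -0.0], [0.072, -0.997, -0.0], [-0.0, 0.0, -1.0]]
wrist_force: [-4.5, -1.3, 6.8]
gripper_width: 0.0
finger_force: 3.5
time_s: 4.6
ee_pos: [0.6142, 0.1154, 0.2185]
tool_rot: [[0.997, 0.072, -0.0], [0.072, -0.997, -0.0], [-0.0, 0.0, -1.0]]
wrist_force: [0.2, 1.1, 0.8]
gripper_width: -0.0003
finger_force: 0.0
time_s: 4.85
ee_pos: [0.6148, 0.1156, 0.215]
tool_rot: [[0.997, 0.072, 0.001], [0.072, -0.997, 0.0], [0.001, 0.0, -1.0]]
wrist_force: [-3.1, -0.9, 8.3]
gripper_width: -0.0002
finger_force: 4.2
time_s: 5.1
ee_pos: [0.615, 0.1157, 0.2145]
tool_rot: [[0.997, 0.071, 0.003], [0.071, -0.997, -0.001], [0.003, 0.001, -1.0]]
wrist_force: [-15.3, -5.0, 37.5]
gripper_width: 0.0001
finger_force: 18.8
```

```bash
python3 -m crank '0 0 0.1 0 -1; 0 0 0.24 0 -1; -0.17 0.23 0.24 0 -1; -0.34 0.46 0.24 0 -1; -0.34 0.46 0.24 0 -1; -0.34 0.46 0.24 0 -1'; python3 - <<'E'
from h import *
T=grab('top','t1');S=grab('side','s1')
a=T['pixels'][160:280,235:375,::-1];b=S['pixels'][175:315,240:440,::-1]
a=cv2.resize(a,(400,343),interpolation=cv2.INTER_CUBIC);b=cv2.resize(b,(400,280),interpolation=cv2.INTER_CUBIC)
cv2.imwrite('pics/c1.png',np.hstack([a,cv2.copyMakeBorder(b,0,63,0,0,0)]))
E
```

```text
time_s: 5.85
ee_pos: [0.5289, 0.2313, 0.2689]
tool_rot: [[0.997, 0.074, 0.0], [0.074, -0.997, 0.0], [0.0, 0.0, -1.0]]
wrist_force: [1.2, -1.2, 0.3]
gripper_width: 0.0002
finger_force: 0.0
```

View pics/c1.png

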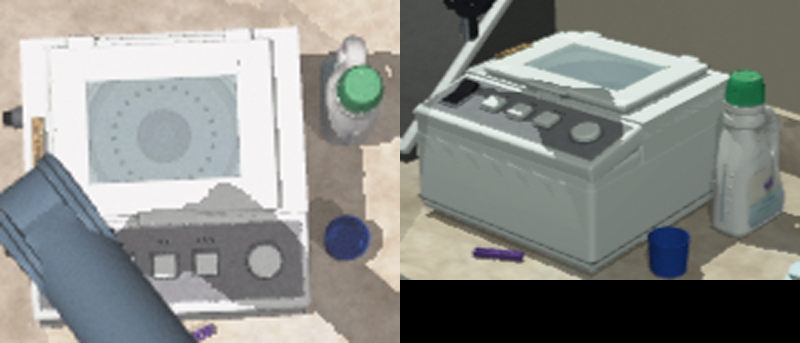

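The lid now lies flat and shut, and the pegs, jug and cup haven't moved. In the side crop the rocker at (462,92) is under the gripper.

```bash
python3 -m crank '0 0 -0.12 0 -1; 0 0 -0.22 0 -1; 0 0 -0.24 0 -1; 0 0 -0.24 0 -1'; for i in 1; do python3 -m crank '0 0 -0.01 0 -1; 0 0 -0.02 0 -1'; python3 -m crank '0 0 -0.01 0 -1; 0 0 -0.02 0 -1';python3 -m crank '0 0 -0.01 0 -1; 0 0 -0.02 0 -1'; done | grep -v -e tool -e grip
```

```text
time_s: 6.45
ee_pos: [0.5302, 0.2295, 0.209]
tool_rot: [[0.998, 0.07, 0.0], [0.07, -0.998, -0.0], [0.0, 0.0, -1.0]]
wrist_force: [-0.3, -0.3, 0.6]
gripper_width: 0.0003
finger_force: 0.0
time_s: 6.7
ee_pos: [0.5303, 0.2306, 0.2048]
wrist_force: [1.8, -1.0, 3.7]
finger_force: 2.7
time_s: 6.95
ee_pos: [0.5297, 0.2306, 0.1992]
wrist_force: [0.2, 0.1, 0.3]
finger_force: 0.0
time_s: 7.2
ee_pos: [0.5289, 0.2306, 0.1953]
wrist_force: [-8.0, -4.6, 28.4]
finger_force: 14.6
```

```bash
python3 -m crank '0 0 0.1 0 -1; 0 0 0.24 0 -1; -0.02 -0.23 0.24 0 -1; -0.05 -0.47 0.24 0 -1; -0.05 -0.47 0.24 0 -1; -0.05 -0.47 0.14 0 -1; -0.05 -0.47 0.06 0 -1; -0.05 -0.47 0.05 0 -1'; for i in 1; do python3 -m crank '0 0 -0.01 0 -1; 0 0 -0.02 0 -1'; python3 -m crank '0 0 -0.01 0 -1; 0 0 -0.02 0 -1';python3 -m crank '0 0 -0.01 0 -1; 0 0 -0.02 0 -1'; done | grep -v -e tool -e grip
```

```text
time_s: 8.2
ee_pos: [0.5152, 0.1137, 0.2048]
tool_rot: [[0.997, 0.073, -0.004], [0.073, -0.997, -0.0], [-0.004, -0.0, -1.0]]
wrist_force: [-0.6, -0.3, -0.0]
gripper_width: -0.0003
finger_force: 0.0
time_s: 8.45
ee_pos: [0.5172, 0.1135, 0.2019]
wrist_force: [-0.6, 0.4, -1.5]
finger_force: 0.0
time_s: 8.7
ee_pos: [0.5172, 0.1131, 0.1966]
wrist_force: [1.1, -0.2, 2.2]
finger_force: 1.0
time_s: 8.95
ee_pos: [0.5181, 0.1132, 0.1924]
wrist_force: [-2.4, -2.1, 21.8]
finger_force: 11.0
```

```bash
python3 -m crank '0 0 0.1 0 -1; 0 0 0.24 0 -1; 0.02 -0.23 0.24 0 -1; 0.04 -0.48 0.24 0 -1; 0.04 -0.48 0.24 0 -1; 0.04 -0.48 0.24 0 -1'; python3 - <<'E'
from h import *
T=grab('top','t2');S=grab('side','s2')
a=T['pixels'][200:280,235:335,::-1];b=S['pixels'][195:265,250:350,::-1]
o=S=np.load('pics/side0.npz')['pixels'][195:265,250:350,::-1]
r=lambda i:cv2.resize(i,(400,i.shape[0]*4),interpolation=cv2.INTER_CUBIC)
cv2.imwrite('pics/c2.png',np.hstack([r(b),r(o)]))
E
```

```text
time_s: 9.7
ee_pos: [0.5262, -0.0067, 0.2509]
tool_rot: [[0.997, 0.071, -0.001], [0.071, -0.997, 0.001], [-0.001, -0.001, -1.0]]
wrist_force: [-0.3, 0.2, -0.4]
gripper_width: -0.0001
finger_force: 0.0
```

View pics/c2.png

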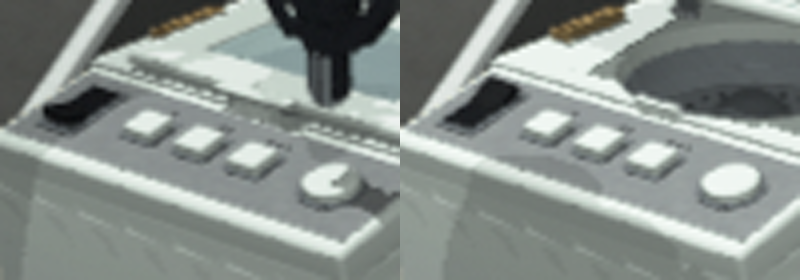

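The rocker has flipped: its front end at (55,110) now stands up. The lid is shut, all three keys are out, and the tip is above the start button at (330,185).

```bash
python3 -m crank '0 0 -0.12 0 -1; 0 0 -0.18 0 -1; 0 0 -0.2 0 -1; 0 0 -0.2 0 -1'; for i in 1; do python3 -m crank '0 0 -0.01 0 -1; 0 0 -0.02 0 -1'; python3 -m crank '0 0 -0.01 0 -1; 0 0 -0.02 0 -1'; done | grep -v -e tool -e grip
```

```text
time_s: 10.3
ee_pos: [0.5269, -0.0066, 0.2015]
tool_rot: [[0.997, 0.072, 0.0], [0.072, -0.997, 0.0], [0.0, -0.0, -1.0]]
wrist_force: [0.0, -0.1, -0.3]
gripper_width: 0.0001
finger_force: 0.0
time_s: 10.55
ee_pos: [0.5276, -0.007, 0.197]
wrist_force: [0.6, 0.1, 2.5]
finger_force: 1.2
time_s: 10.8
ee_pos: [0.5284, -0.0069, 0.1927]
wrist_force: [-3.6, -0.7, 23.6]
finger_force: 12.0
```

```bash
python3 -m crank '0 0 0.1 0 -1; 0 0 0.3 0 -1; 0 0 0.5 0 -1; -0.2 -0.2 0.7 0 -1; -0.4 -0.4 0.7 0 -1; -0.4 -0.4 0.7 0 -1; -0.4 -0.4 0.7 0 -1'; python3 - <<'E'
from h import *
T=grab('top','t3');S=grab('side','s3')
a=T['pixels'][160:280,235:375,::-1];b=S['pixels'][175:315,240:440,::-1]
a=cv2.resize(a,(400,343),interpolation=cv2.INTER_CUBIC);b=cv2.resize(b,(400,280),interpolation=cv2.INTER_CUBIC)
cv2.imwrite('pics/c3.png',np.hstack([a,cv2.copyMakeBorder(b,0,63,0,0,0)]))
E
```

```text
time_s: 11.68
ee_pos: [0.4251, -0.1089, 0.3663]
tool_rot: [[0.998, 0.067, -0.001], [0.067, -0.998, -0.001], [-0.001, 0.001, -1.0]]
wrist_force: [-0.3, 1.0, 0.0]
gripper_width: 0.0001
finger_force: 0.0
```

View pics/c3.png

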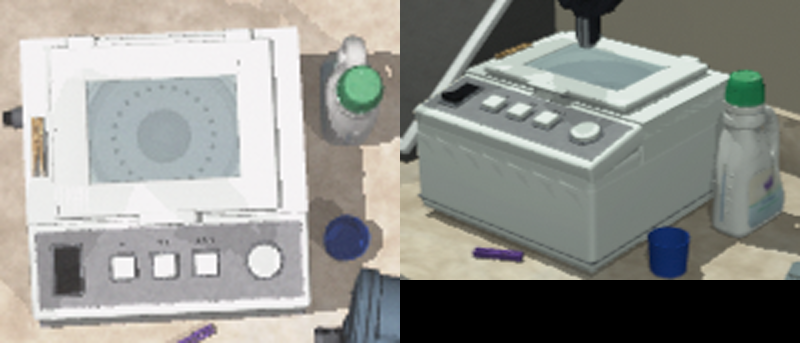

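The lid is shut, the rocker at (68,270) is on, the keys and start button are out, and nothing else has moved. The arm is clear.

```bash
python3 -c "
from rig import arm
print(arm.job_done())"
```

```text
the job is handed in; nothing more can be done
None
```

I shut the lid, switched the rocker on, and pressed the middle key and then start fully in and released them, in that order; the job was handed in at about 12 s with the arm clear and nothing else moved.

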